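# Push an offcut through the width gauge

### The arm

A 6-joint arm with a two-finger parallel gripper is mounted at the origin on a cart in front of the work surface, level with it; the furniture and walls round the work are solid. World frame = base frame: x ahead of the robot, y to its left, z up, the work surface at z = 0. Lengths are in mm, angles in rad, forces in N, time in s.
With the tool pointing down it reaches from about 350 to 800 mm from the base axis. Payload 7.3 kg.
Tool frame: the origin (TCP) lies at the very end of the fingers, on their centre line; the grasp point (between the pads) lies 19 mm behind it; z points along the fingers, y is the line along which they close (so a half turn about z gives the same grasp; the last joint's range is limited). The gripper opens to 85 mm and grips with 20 to 120 N. Pads are 22 mm wide; open, the fingers measure 114 mm over their backs; the gripper's body (76 mm by 85 mm) begins 54 mm behind the grasp point. The pads swing forward as they close: fully open they stand 13 mm farther back than shut.
Start: joints at [1.088, 0.342, 1.524, -0, 1.275, -0.146], TCP at [173.482, 495.528, 231.322] pointing down, gripper open.
Joint ranges: [-2.53, 2.53], [-0.77, 2.02], [0.04, 2.7], [-1, 4.14], [0.28, 2.66], [-3.11, 3.11]. Speed limits (rad/s): [2.57, 2.57, 3.14, 3.14, 3.14, 3.14].

### API

Orientations are given as [roll, pitch, yaw] about the fixed x, y, z axes, in that order (R = Rz(yaw) Ry(pitch) Rx(roll)).
In Python, from plant import read_state, eyes, close_job, finder gives the robot as it stands.
- The arm moves only by the shell command python3 -m crank 'ROWS'. ROWS is JSON, a list of rows, each a list of 3 entries, a list of its own where there are three numbers: the shift along the tool's x, y, z in m, then the turn about the tool's z in degrees, then the closure, from -1 (fully open) to 1 (shut). In form: [[[dx, dy, dz], yaw, claw], ...]. A call has 1 to 12 rows; each row is the pose to reach, as a shift and turn from the pose commanded when the call began, along the tool's axes at that moment; what a row does not reach only later rows make up. A row lasts 1/8 s, in which the tool goes at most 62.5 mm and 10.7 degrees, less where a joint would pass 70% of its speed; a pose out of reach is approached as far as the arm can. A call with a gripper value outside its range is refused whole. The fingers move at their own pace and stop on an object; the grip force is fixed at half the most. Time passes only in rows, so rows that repeat a pose let the fingers close. It gives the time, the measured TCP pose, the force, the opening and the grip force at its end, in the units of the state.
- read_state(): the state, without advancing time (a new reading comes with each control period).
- eyes.read_camera(name): name is "side" or "top" or "wrist"; returns a dict with "frame" (480x640x3 uint8, blue, green, red), "mtx" (3x3 intrinsics, pixels), "k1" (the pictures are not rectified: a ray, as slopes to the right and down, at radius r is drawn at 1 + k1 r^2 times it, then the intrinsics apply), "xyz" and "orientation" of the camera in the world; the wrist camera has in their place "mount" (4x4, takes a point from camera to tool coordinates, whose origin is the TCP and whose axes are the flange's). Camera axes: x right, y up, looking along -z (the intrinsics and any distortion apply to the point x, -y, -z); pixel columns grow to the right and rows downward; lengths in mm; the calibration is good to about 2 mm. A picture is of the moment at which its call begins: read the wrist's pose just before it. There is no depth.
- close_job(): hands the job in; it is judged then, once.
Trained networks look in a picture, given as the dict that the camera call returned (one of the last four; its "shot" number tells which), for a name from the list of things; names that differ only in an ending like _2 or _b are one class to them, and where a whole thing is asked for, a point or a joint stands for the part that bears it (a point fixed in the world has none). Each returns a list of dicts, best first, with "confidence" (0 to 1); they miss things now and then, are a little off and sometimes report something else, mostly with a low value. They report only what shows in the picture. A call takes as long as a camera call. They do not tell look-alikes from the thing itself.
- finder.recognise(picture, target): "at" ([column, row] in pixels, amid what is visible of it).
- finder.pinpoint(picture, target): "at" ([column, row] in pixels: a listed point, or the origin of a listed thing).
The state is a dict: "clock": time; "qpos": joint angles; "qvel": joint speeds; "joint_efforts": joint torques, N m; "eef_pos": TCP position; "tool_rot": TCP orientation; "wrist_force": force on the tool from outside, world axes, zero at the start; "moment": the same for the moment, N m; "width": finger opening in mm; "gripper_force": force on a finger pad.
Only numpy, scipy, OpenCV 4.12 (cv2) and the standard library are available. Lean on these libraries where they do the work, as an engineer would, in place of code of your own. Each camera call takes 0.05 s, during which the arm holds its last target. There are 200 camera calls.

### The job

Check the width of the small thick wooden offcut with the gauge frame: push it along the panel, narrow end first, through the narrow gap between the two cheeks and on until its leading end lies against the stop batten at the back of the frame, in line with the gap. Only push it: it stays flat on the panel and is never picked up, and the other things lying around stay where they are.

Things in the scene. Friction and masses are not known exactly. Their poses are not given: they have to be found in the camera images.
- offcut: small thick wooden offcut, a plain brown block 48 x 75 x 30 mm (own x, y, z), about 0.07 kg, loose, lying flat on the panel in front of the gauge's gap, a little askew and to one side. Origin: centre of its underside; own y runs along its 75 mm length, z up
- gauge: gauge frame, low plywood frame 192 mm wide, fixed on the panel, 22 mm high all round. Origin: on the panel, midway between its two front cheeks. Own +y: the way the offcut is pushed through (roughly towards the robot's left); x: across the gap. Side battens: inner faces at x = +-72 mm, outer +-96; the stop batten (inner face y = 100, outer 124 mm) closes the back. Inside, the panel is bare
- gap (a point): middle of the gap, on the panel (same point and axes as the gauge). Each cheek, 24 mm thick (y from -12 to 12 mm), ends in a round upright dark hardwood nose of 12 mm radius, centred at x = -38 and +38 mm, y = 0: 52 mm between the noses, 4 mm more than the offcut's width
- stop (a point): middle of the stop batten's inner face, 100 mm beyond the gap's middle along the gauge's +y, 11 mm above the panel; with the offcut against the stop its origin is 62.5 mm from the gap's middle and its trailing end has passed the cheeks by 13 mm
- bar_right (a point): point on the underside of the right-hand bar clamp: a fixed bar 24 mm wide that runs along world x over the whole panel, its underside 133 and its top 182 mm above the panel. Keep arm and gripper clear of it
- bar_left (a point): the same on the left-hand bar clamp, parallel and of the same height. The gauge and the offcut lie between the two bars
- flat_pad: wide flat pale offcut 62 x 95 x 20 mm, loose, lying beside the gauge frame; not to be moved. Origin: centre of its underside, y along its length
- wedge: hardwood wedge 34 x 120 x 24 mm, loose, lying beside the gauge frame; not to be moved. Origin: centre of its underside, y along its length
- pencil: flat red joiner's pencil 14 x 174 x 10 mm, loose, lying on the side from which the offcut is pushed, behind it; not to be moved. Origin: middle of its underside, y along its length
- tin: round green tin, 86 mm across, 30 mm high, loose, well to the right; not to be moved. Origin: centre of its underside
Mind the look-alikes: they are no part of the job. What is shaped like the offcut but red is not meant.

How it is judged (in metres and radians):
On the way:
1. the offcut is halfway through the gap, between the two cheeks, narrow end first (x of offcut in the frame of gauge between -0.008 and 0.008 m and y of offcut in the frame of gauge between -0.03 and 0.03 m and angle between the y axis of offcut and the y axis of gauge, either way round below 0.2 rad and height (world z) of offcut below 0.005 m), for 0.05 s.
At the end, for the whole second after the job is handed in: the offcut has gone through the gap and lies flat and at rest in the frame with its leading end at the stop batten (within 6 mm), its middle within 15 mm of the gap's centre line and its length within 0.14 rad of it; the flat pad, wedge, pencil and tin are within 20 mm of where they were (y of offcut in the frame of gauge between 0.0565 and 0.068 m and x of offcut in the frame of gauge between -0.015 and 0.015 m and angle between the y axis of offcut and the y axis of gauge, either way round below 0.14 rad and angle between offcut's own z axis and vertical below 0.05 rad and height (world z) of offcut below 0.004 m and linear speed of offcut below 0.01 m/s and distance of each of flat_pad, wedge, pencil, tin from where it was at the start of the episode below 0.02 m); the robot touches nothing.
It fails at once if the offcut is lifted off the panel or tipped up (height (world z) of offcut above 0.008 m or angle between offcut's own z axis and vertical above 0.2 rad).
It fails at once if another loose thing (flat pad, wedge, pencil, tin) is pushed away by more than 20 mm (distance of any of flat_pad, wedge, pencil, tin from where it was at the start of the episode above 0.02 m).
It also fails if it takes over 64 s, if anything falls off the work surface, if the arm or the gripper's body presses on something with over 40 N, if the wrist force passes 120 N, or if a joint passes its speed limit or range.

## Working session

There is one attempt and no reset: what is moved stays moved. The work goes in short steps, Python scripts to look and compute and a shell command to move; the robot and the scene stay as the last step left them, time stands still between calls to the robot, and variables do not carry over. Pictures are saved under pics/ and viewed, at most 10 in all, crops included, and the job is handed in when it is done.

```bash
mkdir -p pics; cat > h.py <<'E'
import numpy as np, cv2
from scipy.spatial.transform import Rotation as R
from plant import read_state, eyes, close_job, finder
def cam(name):
    s=read_state(); p=eyes.read_camera(name)
    if 'mount' in p:
        T=np.eye(4); T[:3,:3]=R.from_euler('xyz',s['tool_rot']).as_matrix(); T[:3,3]=s['eef_pos']
        M=T@np.array(p['mount']); p['C']=M[:3,3]; p['Rm']=M[:3,:3]
    else:
        p['C']=np.array(p['xyz'],float)
        o=np.array(p['orientation'],float)
        p['Rm']=o if o.shape==(3,3) else R.from_euler('xyz',o).as_matrix()
    return p
def pix2w(p,uv,z):
    k=np.array([p['k1'],0,0,0],float) if np.isscalar(p['k1']) else np.array([p['k1'][0],0,0,0])
    n=cv2.undistortPoints(np.array([[uv]],float),np.array(p['mtx'],float),k)[0,0]
    d=p['Rm']@np.array([n[0],-n[1],-1]); return p['C']+d*(z-p['C'][2])/d[2]
def w2pix(p,X):
    c=p['Rm'].T@(np.array(X,float)-p['C']); n=np.array([c[0]/-c[2],-c[1]/-c[2]]); 
    r=1+p['k1']*(n@n); q=np.array(p['mtx'])@np.array([n[0]*r,n[1]*r,1]); return q[:2]
E
python3 - <<'E'
from h import *
print(read_state())
for n in ['top','side']:
    p=cam(n); cv2.imwrite(f'pics/{n}0.png',p['frame']); print(n,p['C'],p['k1'],p['orientation'])
    for t,z in [('offcut',0),('gauge',0),('gap',0),('stop',11),('bar_right',133),('bar_left',133),('flat_pad',0),('wedge',0),('pencil',0),('tin',0)]:
        for d in finder.pinpoint(p,t)[:3]:
            print(n,t,np.round(d['at']),round(d['confidence'],2),np.round(pix2w(p,d['at'],z),1))
E
```

```text
{'clock': 0.0, 'qpos': array([ 1.08797892e+00,  3.42721251e-01,  1.52505857e+00, -1.15899001e-05,
        1.27539102e+00, -1.46017006e-01]), 'qvel': array([-0.00176605, -0.00121634, -0.00103105, -0.0006671 , -0.00127114,
       -0.00032559]), 'joint_efforts': array([-1.00689642e-03, -4.33683085e+01, -2.46007901e+01, -5.12358947e-04,
        7.97320594e-03, -1.45604062e-06]), 'eef_pos': array([173.29078528, 495.13290295, 230.61222375]), 'tool_rot': array([-3.14002965e+00, -2.18659403e-04,  2.80479546e+00]), 'wrist_force': array([-0.13055823, -0.82158918, -0.58697318]), 'moment': array([ 0.03332615, -0.03589607, -0.08757891]), 'gripper_force': 0.0, 'width': 85.29719447869115}
top [ 389.21946696   80.78684485 1616.90423396] -0.027090314290099685 [ 0.12036757 -0.01200859 -1.59325135]
top offcut [292. 247.] 0.91 [577.  114.8   0. ]
top offcut [270. 209.] 0.89 [690.7 177.6   0. ]
top gauge [228. 254.] 0.68 [559.3 301.7   0. ]
top gap [231. 252.] 0.67 [567.6 291.2   0. ]
top gap [224. 305.] 0.21 [413.9 312.7   0. ]
top stop [197. 253.] 0.7 [565.  389.3  11. ]
top bar_left [214. 201.] 0.43 [
[... 255 characters left out ...]
  0. ]
side [ 649.13462043 -921.47261918  909.76484419] -0.15708685798786542 [ 0.88634469 -0.01216     0.07236037]
side offcut [365. 242.] 0.91 [680.8 183.3   0. ]
side offcut [316. 255.] 0.74 [564.2 125.    0. ]
side gauge [322. 212.] 0.89 [563.9 298.    0. ]
side gap [317. 214.] 0.87 [551.3 290.3   0. ]
side gap [254. 413.] 0.63 [ 487.5 -328.     0. ]
side stop [321. 189.] 0.95 [554.6 389.8  11. ]
side stop [380. 204.] 0.36 [715.7 333.2  11. ]
side bar_right [253. 415.] 0.2 [ 508.9 -417.9  133. ]
side flat_pad [266. 208.] 0.81 [413.5 304.6  -0. ]
side wedge [384. 205.] 0.91 [728.9 345.5  -0. ]
side pencil [316. 310.] 0.48 [579.2 -57.7   0. ]
side tin [250. 414.] 0.93 [ 479.4 -329.6    0. ]
```

```bash
python3 - <<'E'
import cv2
a=cv2.imread('pics/top0.png')[150:350,150:410]; cv2.imwrite('pics/topc.png',cv2.resize(a,None,fx=3,fy=3,interpolation=cv2.INTER_CUBIC))
E
```

```text
(no output)
```

View pics/topc.png

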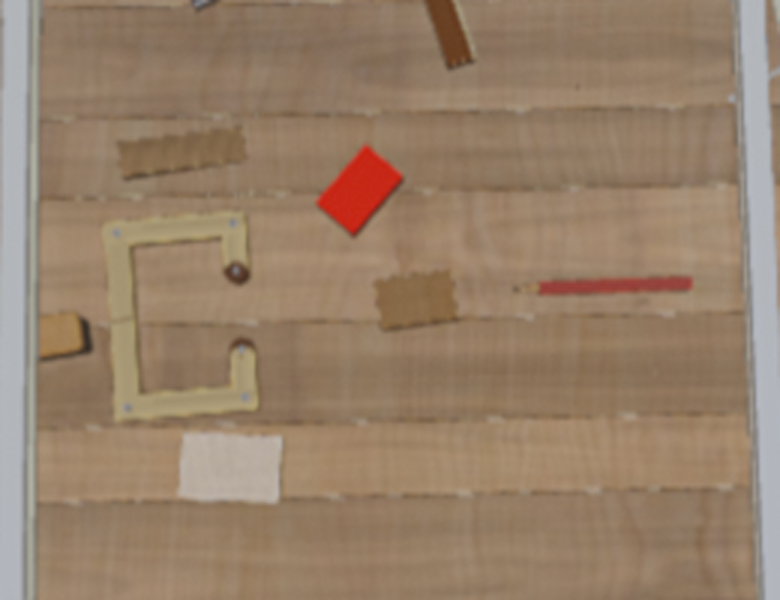

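View pics/side0.png

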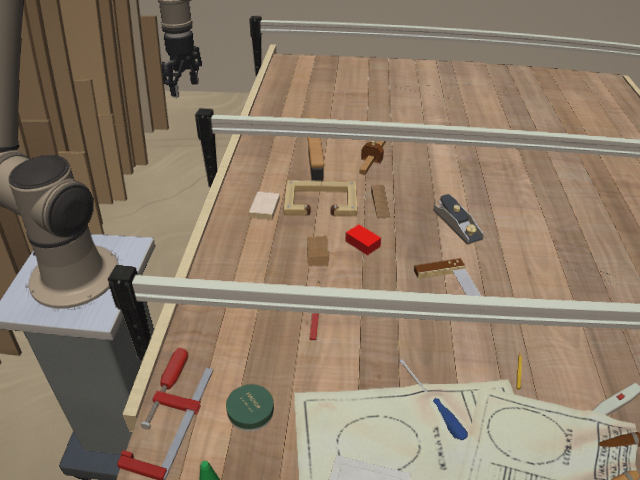

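The side view shows the gauge at (320,197), a plain brown block at (317,250) and a red block at (363,239). In the top view the brown block is at (289,249) and the red one at (270,209). The brown one matches the description of the offcut, and the red one is the look-alike. I'll move above the work for a close look.

```bash
python3 -m crank '[[[0,0,-0.05],0,-1],[[-0.05,-0.018,-0.07],10,0],[[-0.11,-0.04,-0.07],20,0],[[-0.16,-0.058,-0.07],30,0.5],[[-0.22,-0.08,-0.07],40,0.7],[[-0.27,-0.1,-0.07],50,0.7],[[-0.33,-0.12,-0.07],60,0.7],[[-0.38,-0.14,-0.07],70,0.7],[[-0.43,-0.155,-0.07],70,0.7],[[-0.46,-0.163,-0.07],70,0.7],[[-0.46,-0.163,-0.07],70,0.7],[[-0.46,-0.163,-0.07],70,0.7]]'
python3 - <<'E'
from h import *
s=read_state(); print(s['eef_pos'],s['tool_rot'],s['width'],s['clock'])
p=cam('wrist'); cv2.imwrite('pics/w1.png',p['frame']); print(p['C'],p['Rm'],p['k1'],p['mtx'])
for t,z in [('offcut',0),('gauge',0),('gap',0),('stop',11),('pencil',0)]:
    for d in finder.pinpoint(p,t)[:3]:
        print(t,np.round(d['at']),round(d['confidence'],2),np.round(pix2w(p,d['at'],z),1))
p=cam('top')
for c in (154,163,397,408):
    print(c,[np.round(pix2w(p,(c,260),z)[1]) for z in (133,182)])
E
```

```text
clock: 2.6
eef_pos: [553.2, 190.1, 301.2]
tool_rot: [-3.141, -0.0, 1.583]
wrist_force: [-0.5, -0.5, -0.7]
width: 12.9
gripper_force: 0.0
[553.20190275 190.06792263 301.19001838] [-3.14091968e+00 -3.18908469e-04  1.58324949e+00] 12.855502872743637 2.6
[551.76235696 264.67334663 443.51574649] [[ 0.99992715 -0.01193601 -0.0017937 ]
 [ 0.01193792  0.95607349  0.29288387]
 [-0.00178095 -0.29288395  0.95614634]] -0.08130935164378858 [[388.16801884   0.         318.97732643]
 [  0.         388.16801884 236.59341097]
 [  0.           0.           1.        ]]
offcut [425. 197.] 0.92 [675.3 179.    0. ]
offcut [332. 238.] 0.87 [567.8 126.9   0. ]
pencil [336. 365.] 0.82 [577.9 -51.8   0. ]
154 [np.float64(479.0), np.float64(466.0)]
163 [np.float64(455.0), np.float64(443.0)]
397 [np.float64(-169.0), np.float64(-160.0)]
408 [np.float64(-198.0), np.float64(-189.0)]
```

View pics/w1.png

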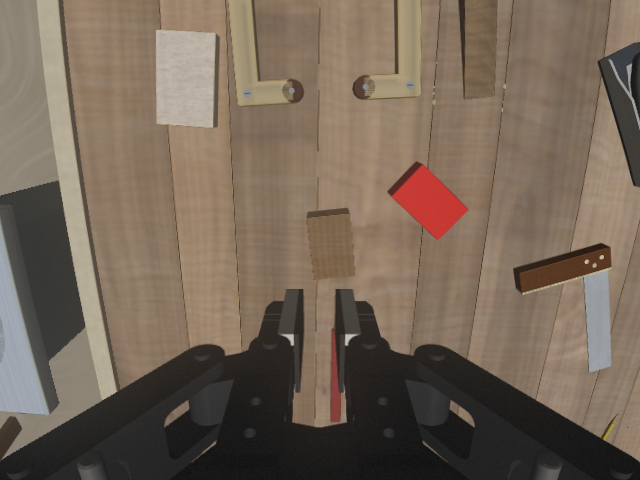

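The wrist picture shows the brown offcut at (331,245) and the red look-alike at (428,202). The noses are at (291,90) and (364,87), and the pencil is behind the offcut at (336,375). Next I'll enlarge the offcut and the gap, which also confirms the offcut's identity.

```bash
python3 - <<'E'
import cv2
a=cv2.imread('pics/w1.png'); b=cv2.resize(a[200:290,290:370],None,fx=5,fy=5,interpolation=cv2.INTER_CUBIC); c=cv2.resize(a[60:120,270:390],None,fx=5,fy=5,interpolation=cv2.INTER_CUBIC)
import numpy as np
o=np.zeros((450+0,400,3),np.uint8); o[:]=b
q=np.zeros((300+0,600,3),np.uint8); q[:]=c
f=np.zeros((600,800,3),np.uint8); f[:450,:400]=b; f[300:600,400:800]=c[:, :400]; f[0:300,400:800]=c[:,200:600]
cv2.imwrite('pics/c1.png',f)
E
```

```text
(no output)
```

View pics/c1.png

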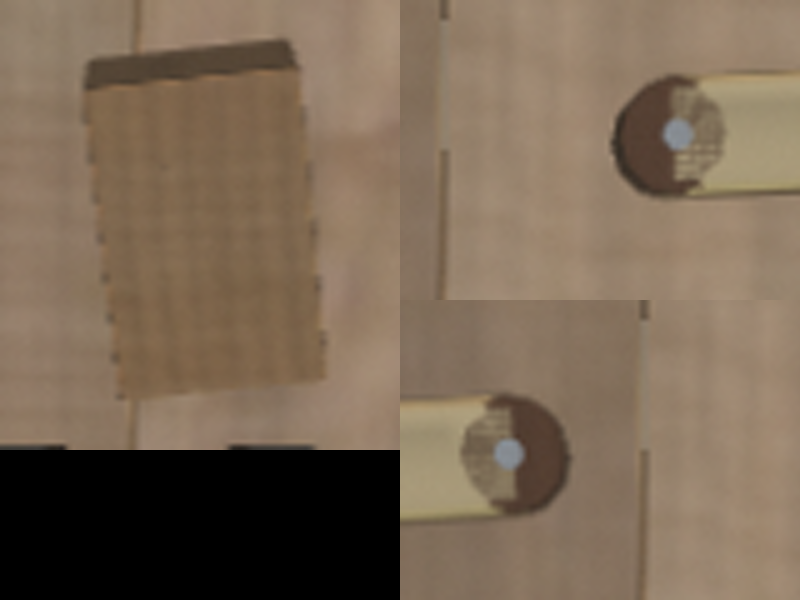

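```bash
cat >> h.py <<'E'
def gauge(p,l,r):
    a=pix2w(p,l,22)[:2]; b=pix2w(p,r,22)[:2]; d=b-a
    return (a+b)/2, np.arctan2(d[1],d[0]), np.linalg.norm(d)
def block(p,fl,fr,nr,nl):
    P=np.array([pix2w(p,q,30)[:2] for q in (fl,fr,nr,nl)])
    f=(P[0]+P[1])/2; n=(P[2]+P[3])/2; d=f-n
    return P.mean(0), np.arctan2(-d[0],d[1]), np.linalg.norm(d), np.linalg.norm(P[1]-P[0])
def rel(g,b):
    c,s=np.cos(g[1]),np.sin(g[1]); v=np.array([[c,s],[-s,c]])@(b[0]-g[0])
    return np.round(v,1), round(np.degrees(b[1]-g[1]),1)
def tool(g,x,y):
    "gauge point -> world"
    c,s=np.cos(g[1]),np.sin(g[1]); return g[0]+np.array([[c,-s],[s,c]])@np.array([x,y])
def shift(X,st=None):
    st=st or read_state(); return R.from_euler('xyz',st['tool_rot']).as_matrix().T@(np.array(X)-st['eef_pos'])
E
python3 - <<'E'
from h import *
p=cam('wrist')
g=gauge(p,(291.8,90.6),(365.6,86.6)); b=block(p,(307,218),(349.6,213.6),(355,276),(313.6,279.6))
print('gauge',g,np.degrees(g[1])); print('block',b,np.degrees(b[1])); print(rel(g,b)); print(w2pix(p,[*tool(g,-38,0),22]))
E
```

```text
gauge (array([561.08170466, 294.99934396]), np.float64(0.06605701704006804), np.float64(76.09589776676572)) 3.7847882836196605
block (array([567.17833728, 125.16729966]), np.float64(0.1135729513033364), np.float64(74.00093058268799), np.float64(47.004619090925274)) 6.507250776525998
(array([  -5.1, -169.9]), np.float64(2.7))
[291.84637439  90.59720254]
```

```bash
cat >> h.py <<'E'
G=(np.array([561.08,295.0]),0.0661,76)
E
python3 - <<'E'
from h import *
print(shift([*tool(G,-3.5,-236),14]), tool(G,-3.5,-236), np.degrees(np.pi/2+G[1]-read_state()['tool_rot'][2]))
E
```

```text
[-131.05485618   17.89677526  287.5099397 ] [573.17588616  59.28419752] 3.046173614345086
```

```bash
python3 -m crank '[[[-0.05,0.006,0],-1,0.5],[[-0.1,0.012,0],-3,0.5],[[-0.131,0.018,0.02],-3,0.5],[[-0.131,0.018,0.07],-3,0.5],[[-0.131,0.018,0.12],-3,0.5],[[-0.131,0.018,0.17],-3,0.5],[[-0.131,0.018,0.21],-3,0.5],[[-0.131,0.018,0.24],-3,0.5],[[-0.131,0.018,0.26],-3,0.5],[[-0.131,0.018,0.275],-3,0.5],[[-0.131,0.018,0.287],-3,0.5],[[-0.131,0.018,0.287],-3,0.5]]'
python3 - <<'E'
from h import *
s=read_state(); print(s['eef_pos'],s['tool_rot'],s['width'],s['clock'],s['wrist_force'],shift([*tool(G,-3.5,-219),14]), shift([*tool(G,0.5,-120),14]))
p=cam('wrist'); cv2.imwrite('pics/w2.png',p['frame'])
E
```

```text
clock: 4.5
eef_pos: [573.0, 59.0, 13.8]
tool_rot: [-3.141, -0.0, 1.635]
wrist_force: [0.4, 0.8, 0.3]
width: 21.3
gripper_force: 0.0
[573.04342066  58.96954679  13.76589723] [-3.14052454e+00 -1.77509441e-04  1.63548988e+00] 21.3305238933247 4.5 [0.44507951 0.84047517 0.27707631] [17.3054533   0.12837356 -0.23116815] [116.31097962   3.9891475   -0.21771747]
```

View pics/w2.png

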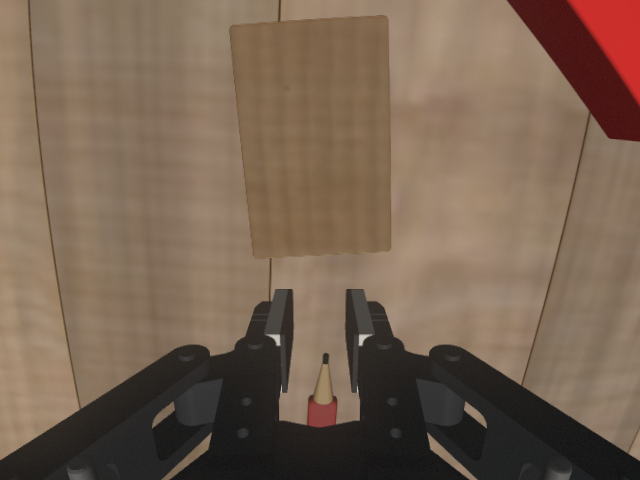

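The offcut's top spans about (231..391, 16..258), and the fingers are centred on its trailing end. I'll push in a straight line with a slight drift to +x, stopping short of the noses.

```bash
python3 -m crank '[[[0.01,0,0],0,0.5],[[0.018,0,0],0,0.5],[[0.026,0,0],0,0.5],[[0.036,0.0005,0],0,0.5],[[0.046,0.001,0],0,0.5],[[0.058,0.0015,0],0,0.5],[[0.07,0.002,0],0,0.5],[[0.082,0.0025,0],0,0.5],[[0.094,0.003,0],0,0.5],[[0.104,0.0035,0],0,0.5],[[0.112,0.004,0],0,0.5],[[0.116,0.004,0],0,0.5]]'
python3 - <<'E'
from h import *
s=read_state(); print(s['eef_pos'],s['tool_rot'],s['width'],s['clock'],s['wrist_force'])
p=cam('wrist'); cv2.imwrite('pics/w3.png',p['frame'])
E
```

```text
clock: 6.05
eef_pos: [569.9, 175.4, 14.3]
tool_rot: [3.141, -0.0, 1.636]
wrist_force: [-0.0, -1.2, 1.0]
width: 21.3
gripper_force: 0.3
[569.88744663 175.44898702  14.29992417] [ 3.14146524e+00 -4.94674860e-05  1.63581066e+00] 21.336144010806205 6.05 [-0.00894336 -1.17482226  0.96822298]
```

View pics/w3.png

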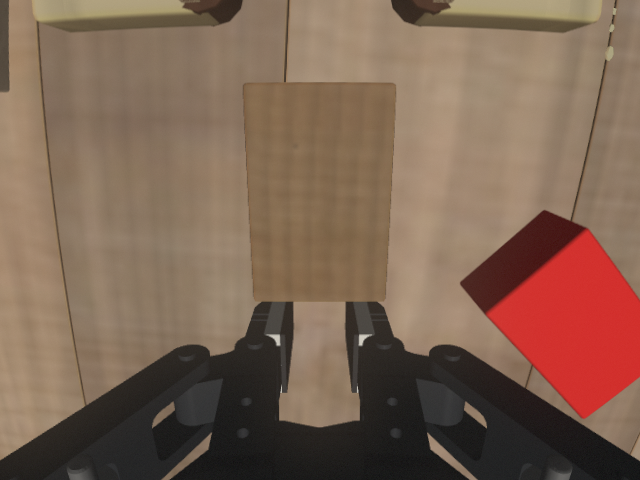

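The block is now square to the fingers, with corners at (243,84), (396,84), (387,301) and (253,301). The noses are at the top edge, at about cols 242 and 391. I'll check the lateral offset numerically.

```bash
python3 - <<'E'
from h import *
p=cam('wrist'); b=block(p,(243,84),(396,84),(387,301),(253,301)); print(b, rel(G,b))
for z in (0,22): print(z,w2pix(p,[*tool(G,-26,0),z]),w2pix(p,[*tool(G,26,0),z]),w2pix(p,[*tool(G,-26,-5),z]),w2pix(p,[*tool(G,26,-5),z]))
row=p['frame'][4:9,180:460].mean((0,2)).astype(int); print(list(row[40:80]),list(row[195:225]))
E
```

```text
(array([566.15475151, 223.90596046]), np.float64(0.06733696103392567), np.float64(73.63690155665694), np.float64(47.26923070690852)) (array([  0.4, -71.3]), np.float64(0.1))
0 [247.34525854  -6.41881946] [389.61936538  -6.72666816] [247.80899196   8.07672128] [389.20498523   7.77846449]
22 [234.94955004 -27.56357939] [401.7074558 -27.9441285] [235.53306413 -10.58481596] [401.18316092 -10.95189482]
[np.int64(44), np.int64(43), np.int64(42), np.int64(42), np.int64(41), np.int64(42), np.int64(41), np.int64(42), np.int64(41), np.int64(41), np.int64(41), np.int64(40), np.int64(40), np.int64(41), np.int64(41), np.int64(41), np.int64(40), np.int64(41), np.int64(41), np.int64(41), np.int64(40), np.int64(59), np.int64(106), np.int64(115), np.int64(116), np.int64(116), np.int64(116), np.int64(117), np.int64(118), np.int64(118), np.int64(118), np.int64(118), np.int64(118), np.int64(118), np.int64(118), np.int64(117), np.int64(116), np.int64(117), np.int64(116), np.int64(116)] [np.int64(138), np.int64(137), np.int64(137), np.int64(136), np.int64(135), np.int64(135), np.int64(134), np.int64(135), np.int64(134), np.int64(133), np.int64(133), np.int64(133), np.int64(133), np.int64(133), np.int64(133), np.int64(133), np.int64(124), np.int64(56), np.int64(41), np.int64(42), np.int64(43), np.int64(43), np.int64(43), np.int64(43), np.int64(43), np.int64(43), np.int64(43), np.int64(43), np.int64(42), np.int64(42)]
```

```bash
python3 -m crank '[[[0.006,-0.0003,0],0,0.5],[[0.013,-0.0006,0],0,0.5],[[0.02,-0.001,0],0,0.5],[[0.027,-0.001,0],0,0.5],[[0.033,-0.001,0],0,0.5],[[0.039,-0.001,0],0,0.5],[[0.045,-0.001,0],0,0.5],[[0.051,-0.001,0],0,0.5],[[0.057,-0.001,0],0,0.5],[[0.063,-0.001,0],0,0.5],[[0.067,-0.001,0],0,0.5],[[0.07,-0.001,0],0,0.5]]'
python3 - <<'E'
from h import *
s=read_state(); print(s['clock'],s['wrist_force'],s['moment'])
p=cam('wrist'); cv2.imwrite('pics/w4.png',p['frame'])
E
```

```text
clock: 7.65
eef_pos: [564.4, 245.0, 14.3]
tool_rot: [3.142, -0.0, 1.636]
wrist_force: [0.3, -0.7, -0.1]
width: 21.5
gripper_force: 0.2
7.65 [ 0.32126319 -0.71599128 -0.11783879] [-0.00259262 -0.01881653  0.00724772]
```

View pics/w4.png

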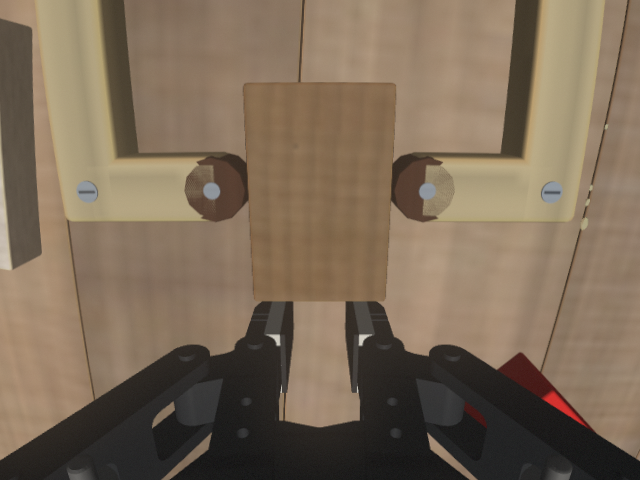

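The offcut is squarely between the noses (bolts at (211,190) and (428,190), block centred at col 319.5). I'll measure how far it still has to go.

```bash
python3 - <<'E'
from h import *
p=cam('wrist'); g=gauge(p,(211.5,190.5),(427.5,190.5)); b=block(p,(243,84),(396,84),(387,301),(253,301)); print(g,np.degrees(g[1]),b, rel(g,b),rel(G,b))
E
```

```text
(array([560.46317496, 295.51629763]), np.float64(0.06453029531088793), np.float64(76.17672114149771)) 3.697313572046725 (array([560.68907115, 293.46905958]), np.float64(0.06716632450340189), np.float64(73.6680542124687), np.float64(47.289144659687615)) (array([ 0.1, -2.1]), np.float64(0.2)) (array([-0.5, -1.5]), np.float64(0.1))
```

```bash
python3 -m crank '[[[-0.004,0,0],0,0.5],[[-0.004,0,0],0,0.72],[[-0.002,0,0],0,0.72],[[0.003,0,0],0,0.72],[[0.011,0,0],0,0.72],[[0.02,0,0],0,0.72],[[0.029,0,0],0,0.72],[[0.038,0,0],0,0.72],[[0.047,0,0],0,0.72],[[0.054,0,0],0,0.72],[[0.059,0,0],0,0.72],[[0.062,0,0],0,0.72]]'
python3 - <<'E'
from h import *
s=read_state(); print(s['clock'],s['wrist_force'],s['moment'])
p=cam('wrist'); cv2.imwrite('pics/w5.png',p['frame'])
E
```

```text
clock: 9.25
eef_pos: [560.3, 306.8, 14.3]
tool_rot: [3.142, -0.0, 1.636]
wrist_force: [-0.3, -1.5, 0.7]
width: 12.1
gripper_force: 0.3
9.25 [-0.25589821 -1.53048607  0.74692713] [-0.07964962  0.01330378  0.04271215]
```

View pics/w5.png

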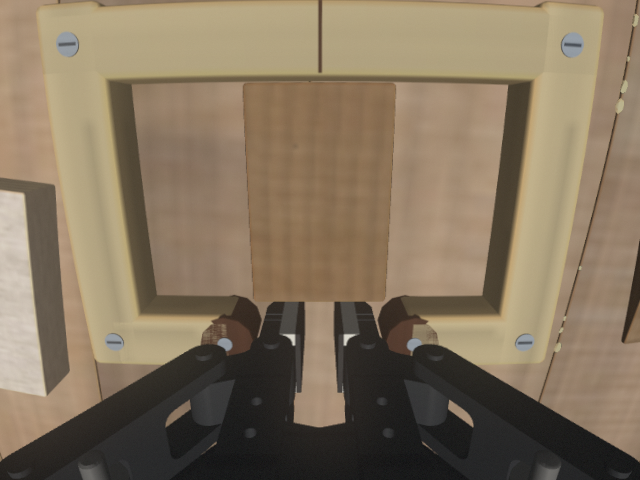

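```bash
python3 - <<'E'
from h import *
p=cam('wrist'); f=p['frame'][60:100,300:310].mean((1,2)).astype(int); print(f)
b=block(p,(243,83.5),(396,83.5),(387,301),(253,301)); g=(np.array([560.46,295.5]),0.0648,76); print(rel(g,b))
for u,v in ((200,81),(450,81),(319,80)): print(rel(g,(pix2w(p,(u,v),22)[:2],0))[0], rel(g,(pix2w(p,(u,v),0)[:2],0))[0])
E
```

```text
[154 155 154 154 154 154 154 154 154 153 153 152 152 151 150 141 124 107
  93  88  86  81 108 107 109 112 112 112 111 110 110 110 109 109 109 109
 109 110 110 111]
(array([ 0.1, 60. ]), np.float64(0.1))
[-39.4  98.6] [-45.8 100.7]
[43.1 98.7] [ 50.1 100.7]
[-0.1 98.5] [ -0.2 100.5]
```

```bash
python3 -m crank '[[[0.001,0,0],0,0.72],[[0.002,0,0],0,0.72],[[0.002,0,0],0,0.72]]'
```

```text
clock: 9.72
eef_pos: [560.3, 308.6, 14.3]
tool_rot: [3.142, -0.0, 1.635]
wrist_force: [0.0, -0.5, 0.3]
width: 12.0
gripper_force: 0.0
```

```bash
python3 -m crank '[[[-0.004,0,0],0,0.72],[[-0.012,0,0],0,0.72],[[-0.016,0,0],0,0.72],[[-0.016,0,-0.02],0,0.72],[[-0.02,0,-0.06],0,0.72],[[-0.03,0,-0.11],0,0.72],[[-0.04,0,-0.16],0,0.72],[[-0.05,0,-0.2],0,0.72],[[-0.05,0,-0.2],0,0.72],[[-0.05,0,-0.2],0,0.72]]'
python3 - <<'E'
from h import *
s=read_state(); print(s['clock'],s['wrist_force'])
p=cam('wrist'); cv2.imwrite('pics/w6.png',p['frame'])
E
```

```text
clock: 10.98
eef_pos: [563.0, 258.4, 213.6]
tool_rot: [-3.14, 0.0, 1.635]
wrist_force: [0.0, 0.1, -0.4]
width: 11.8
gripper_force: 0.0
10.975 [ 0.0237678   0.12925112 -0.44290656]
```

View pics/w6.png

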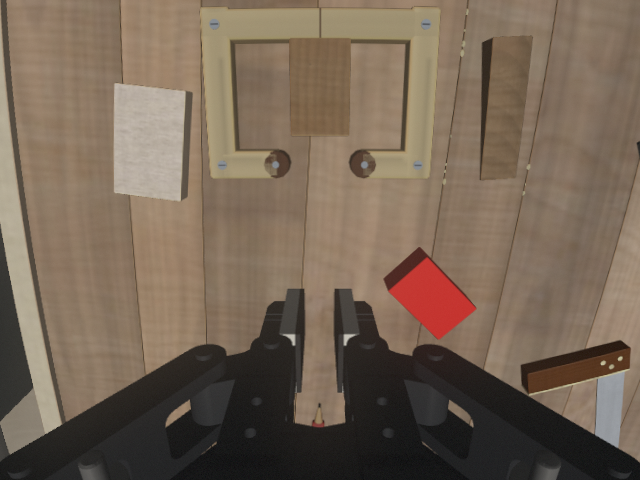

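The offcut's top spans (290..351, 39..136), flush with the stop batten, square and centred between the noses at (276,163) and (364,163). The gripper is clear and the other things are where they were, so I'm handing in.

```bash
python3 -c "
from plant import close_job; print(close_job())"
```

```text
the job is handed in; nothing more can be done
None
```

I pushed the brown offcut narrow end first through the gap to the stop batten and handed the job in at about 11 s. In the last picture it lies flat, square and centred against the stop, and the gripper is clear. I saw no sign that the other things had moved. The hand-in call returned no verdict.

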